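Slide a tube carrier over the sill and dock it in the sample loader

ROBOT

A 6-joint arm with a two-finger parallel gripper is mounted at the origin on a cart in front of the work surface, level with it; the furniture and walls round the work are solid. World frame = base frame: x ahead of the robot, y to its left, z up, the work surface at z = 0. Lengths are in mm, angles in rad, forces in N, time in s.
With the tool pointing down it reaches from about 350 to 875 mm from the base axis. Payload 15.5 kg.
Tool frame: the origin (TCP) lies between the finger pads; the fingertips stand 14 mm ahead of it and the grasp point (between the pads) lies 5 mm behind it; z points along the fingers, y is the line along which they close (so a half turn about z gives the same grasp; the last joint's range is limited). The gripper opens to 85 mm and grips with 20 to 120 N. Pads are 22 mm wide; open, the fingers measure 114 mm over their backs; the gripper's body (76 mm by 85 mm) begins 54 mm behind the grasp point. The pads swing forward as they close: fully open they stand 13 mm farther back than shut.
Start: joints at [-1.224, 0.494, 1.345, -0, 1.302, -0.096], TCP at [267.231, -564.991, 245.277] pointing down, gripper open.
Joint ranges: [-2.91, 2.91], [-0.82, 2.16], [0.22, 2.67], [-1.22, 4.37], [0.12, 2.79], [-3.08, 3.08]. Speed limits (rad/s): [1.89, 1.89, 2.57, 3.01, 3.01, 3.01].

INTERFACE

Orientations are given as a unit quaternion [x, y, z, w].
In Python, from bench import status, get_image, camera_model, order gives the robot as it stands.
- The arm moves only by the tool apply_moves, never from a script. Its argument "deltas" is a list of rows, each a list of 2 entries, a list of its own where there are three numbers: the shift along the tool's x, y, z in units of 40 mm (1.0 is 40 mm), then the turn, a rotation vector about the tool's x, y, z in rad. A call has 1 to 8 rows; each row shifts and turns the commanded pose from where the row before left it, along the tool's axes as they then stand; what a row does not reach is not made up. A row lasts 1/12 s, in which the tool goes at most 41.7 mm and 7.16 degrees, less where a joint would pass 70% of its speed; a pose out of reach is approached as far as the arm can. A call is refused whole if a number of a shift passes 1 or a number of a turn 0.125, either way. A call with a gripper value outside its range is refused whole. "jaw" is the finger opening in mm, from 0 to 85.4, set as the call begins (left out, the last holds). The fingers move at their own pace and stop on an object; "grip_force" is the grip in N (left out, the last holds). Time passes only in rows, so rows that do not move let the fingers close. It gives the time, the measured TCP pose, the force, the opening and the grip force at its end, in the units of the state.
- status.state(): the state, without advancing time (a new reading comes with each control period).
- get_image(name): name is "scene" or "top" or "wrist"; returns the picture (480x640x3 uint8, red, green, blue); there is no depth.
- camera_model(name): a dict with "mtx" (3x3 intrinsics, pixels), "D" ([k1, k2, p1, p2, k3] as OpenCV has them; the pictures are not rectified), "view" (4x4, takes a point from world to camera coordinates); the wrist camera has in their place "T_tool_cam" (4x4, takes a point from camera to tool coordinates, whose origin is the TCP and whose axes are the flange's). Camera axes: x right, y down, z forward; pixel columns grow to the right and rows downward; lengths in mm; the calibration is good to about 2 mm. A picture is of the moment at which its call begins: read the wrist's pose just before it. camera_model takes no time and is no camera call.
- order.close_job(): hands the job in; it is judged then, once.
The state is a dict: "time": time; "joints": joint angles; "joint_velocities": joint speeds; "joint_efforts": joint torques, N m; "position": TCP position; "tool_rot": TCP orientation; "force": force on the tool from outside, world axes, zero at the start; "torque": the same for the moment, N m; "width": finger opening in mm; "grasp_force": force on a finger pad.
Only numpy, scipy, OpenCV 4.12 (cv2) and the standard library are available. Lean on these libraries where they do the work, as an engineer would, in place of code of your own. Each camera call takes 0.05 s, during which the arm holds its last target. There are 200 camera calls.

TASK

Load the tube carrier into the sample loader: hold it by its handle and slide it off the grey loading shelf, setting its nose down on the higher deck while its tail still rests on the shelf, then bring the tail up too, without lifting the carrier clear, tipping its tubes or letting it catch hard on the step. Push it gently home against the sprung contacts under the hood until the catch snaps in and keeps it there, then let go. Leave the bottles and the spare rack alone.

Things in the scene. Friction and masses are not known exactly. Their poses are not given: they have to be found in the camera images.
- loader: white sample loader fixed on the worktop, 240 mm deep (x), 212 mm wide (y). Origin: middle of the square front edge (sill) of its bare metal deck, on the deck surface, 45 mm above the worktop; +x leads level into the bay, z up. More than 40 N between carrier and loader counts as catching or ramming
- lane (a point): middle of the lane on the deck where the tapered mouth ends, 45 mm past the sill. Two grey guides 14 mm high leave a lane 142 mm wide from here to 195 mm past the sill; from 8 mm past the sill they taper in like a funnel, 160 mm wide at the mouth
- hood (a point): middle of the lower front edge of the white hood, 120 mm past the sill, 64 mm above the deck; the hood covers 120 to 240 mm past the sill and is 23 mm thick. The docking unit under it is clamped by the fitter anywhere in a 20 mm range and not measured: its rubber stops meet the carrier's nose between 160 and 180 mm past the sill. Feel for it
- shelf: grey loading shelf, 190 x 190 mm, on four levelling feet in front of the loader, fixed. Origin: centre of its flat top; x points toward the loader. Its rear edge is about 4 mm short of the loader's sill and its top 2.5 to 5.5 mm lower than the deck, different each time.
- carrier: flat-bottomed aluminium tube carrier with blue rims and handle, 160 mm long (x), 138 mm wide (y), 0.4 kg, with the tube rack standing loose in its recess. Origin: centre of its underside; +x points to its nose, which goes into the loader first; z up. Its edges are square. Stands on the shelf, nose toward the loader
- grip (a point): centre of the carrier's blue handle bar, 66 mm behind and 48 mm above the carrier's origin; the bar runs across (carrier y), 84 mm long, 12 mm thick (x), 28 mm high (34 to 62 mm above the underside). Pinch it fore and aft from above; 42 mm are free between bar and recess rim. Held there, the loaded carrier's nose droops by about 0.02 to 0.04 rad in the fingers
- nose (a point): middle of the lower front edge of the carrier, 80 mm ahead of its origin
- tail (a point): middle of the lower rear edge of the carrier, 80 mm behind its origin
- rack: white tube rack with yellow-capped sample tubes, 86 x 126 x 48 mm, 0.13 to 0.27 kg, loose in the carrier's recess 29.5 mm ahead of the carrier's origin and 5 mm above its underside. Origin: centre of its underside, z up
- contacts (a joint): sprung contacts of the docking unit, 8 mm in front of its stops: 0 = out, 0.008 m = nose at the rubber stops, which then yield about 1 mm per 8 N. They push back with about 3 N at first touch, 6 N at the stops. About 0.005 m when the carrier is held by the catch. A push of 14 to 20 N on the handle reaches the stops
- catch (a joint): sprung wedge in the deck, part of the docking unit: 0 = up, 0.003 m or more = ridden down by the nose over its last 28 mm of travel (a few N of drag). It snaps up into a slot in the carrier's underside 3 mm before the stops; let go, the carrier then springs back about 3 mm on to it
- reagent_red: small clear bottle with red cap, 56 mm across, 106 mm high, bystander; origin at the centre of its underside
- reagent_blue: small clear bottle with blue cap, 56 mm across, 106 mm high, bystander; origin at the centre of its underside
- spare_rack: whitish rack of small tubes, 94 x 136 x 43 mm, bystander; origin at the centre of its underside
Mind the look-alikes: they are no part of the job. Leave any purple look-alike of the rack alone.

How it is judged:
By the outcome, as a careful person would: the job done as asked, in the order asked, and still so for the second after the job is handed in, with the robot touching nothing.
It also fails if it takes over 72 s, if anything falls off the work surface, if the arm or the gripper's body presses on something with over 40 N, if the wrist force passes 120 N, or if a joint passes its speed limit or range.

## Working session

There is one attempt and no reset: what is moved stays moved. The work goes in short steps, Python scripts to look and compute and a tool call to move; the robot and the scene stay as the last step left them, time stands still between calls to the robot, and variables do not carry over. Pictures are saved under pics/ and viewed, at most 10 in all, crops included, and the job is handed in when it is done.

Besides the shell and the picture viewer there is one more tool, called as name([rows], argument=value, ...), one row to a line, values as JSON. apply_moves: Moves the arm, as the interface text tells. Its arguments: {"type":"object","properties":{"deltas":{"type":"array"},"jaw":{"type":"number"},"grip_force":{"type":"number"}},"required":["deltas"]}

```bash
mkdir -p pics
python3 - <<'E'
from bench import status,get_image,camera_model
import cv2,numpy as np
for n in ["scene","top"]:
    cv2.imwrite(f"pics/{n}0.png",get_image(n)[:,:,::-1])
    m=camera_model(n); print(n,np.round(m["mtx"],1).tolist(),np.round(m["D"],3),np.round(m["view"],3).tolist())
print(np.round(camera_model("wrist")["T_tool_cam"],3).tolist())
s=status.state();print(s["position"],s["tool_rot"],s["time"],s["width"],s["force"])
E
```

```text
scene [[466.7, 0.0, 319.3], [0.0, 466.7, 232.0], [0.0, 0.0, 1.0]] [0.017 0.    0.    0.    0.   ] [[0.88, -0.474, 0.013, -575.367], [-0.181, -0.361, -0.915, 165.945], [0.438, 0.803, -0.404, 922.364], [0.0, 0.0, 0.0, 1.0]]
top [[546.1, 0.0, 322.7], [0.0, 546.1, 247.0], [0.0, 0.0, 1.0]] [-0.104  0.     0.     0.     0.   ] [[0.017, -1.0, 0.002, -117.727], [-0.993, -0.017, -0.117, 595.41], [0.117, -0.0, -0.993, 1273.768], [0.0, 0.0, 0.0, 1.0]]
[[0.0, -0.95, -0.312, 79.857], [1.0, 0.0, 0.001, 0.244], [-0.001, -0.312, 0.95, -129.6], [0.0, 0.0, 0.0, 1.0]]
[ 267.13536254 -564.69855326  244.75882223] [ 9.75702022e-01  2.19101032e-01 -6.49282580e-05 -5.45079639e-04] 0.1 85.58992227187386 [-0.14975279 -1.2688014  -0.51965343]
```

View pics/top0.png

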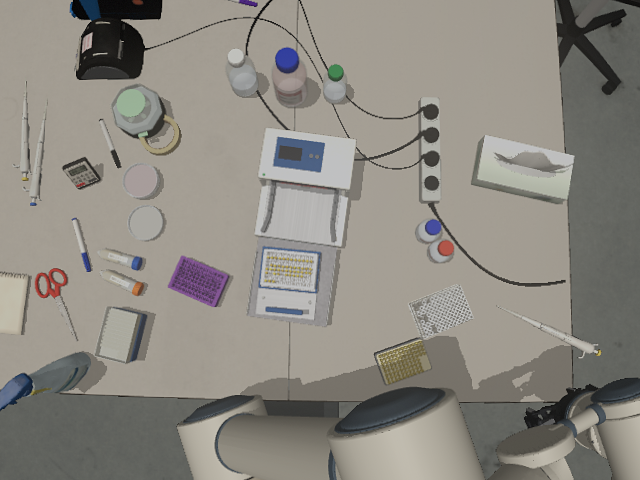

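View pics/scene0.png

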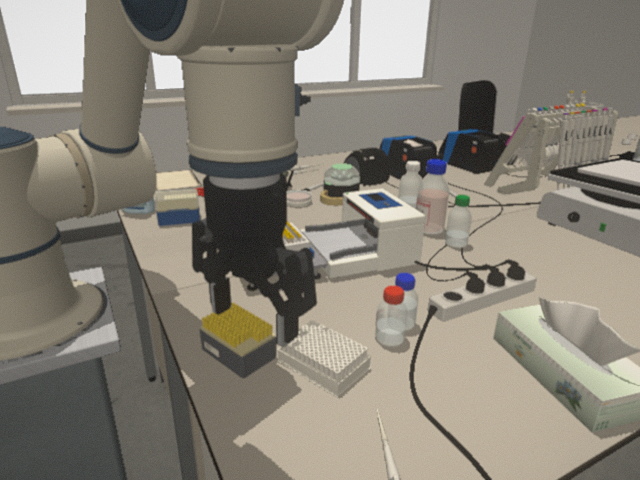

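The top view shows the carrier, with its blue handle near (286,310), on the grey shelf, and the loader sill near row 243. The scene view shows the same layout, with the bottles and spare rack well to the right.

```bash
cat > h.py <<'E'
import cv2,numpy as np
from scipy.spatial.transform import Rotation as R
from bench import status,get_image,camera_model
def rays(n,px,T=None):
    m=camera_model(n); u=cv2.undistortPoints(np.array(px,float).reshape(-1,1,2),m["mtx"],m["D"]).reshape(-1,2)
    d=np.c_[u,np.ones(len(u))]
    if n=="wrist": C=T@m["T_tool_cam"]
    else: C=np.linalg.inv(m["view"])
    return C[:3,3],d@C[:3,:3].T
def onz(n,px,z,T=None):
    o,d=rays(n,px,T); z=np.broadcast_to(z,len(d)); return o+d*((z-o[2])/d[:,2])[:,None]
def tool(s):
    T=np.eye(4);T[:3,:3]=R.from_quat(s["tool_rot"]).as_matrix();T[:3,3]=s["position"];return T
def blue(im):
    h=cv2.cvtColor(im,cv2.COLOR_RGB2HSV); return ((h[...,0]>100)&(h[...,0]<125)&(h[...,1]>110)&(h[...,2]>50)).astype(np.uint8)
E
python3 - <<'E'
from h import *
im=get_image("top");m=blue(im);m[:230]=0;m[335:]=0;m[:,:245]=0;m[:,345:]=0
n,l,st,c=cv2.connectedComponentsWithStats(m)
for i in range(1,n):
    if st[i,4]<20: continue
    p=np.argwhere(l==i)[:,::-1].astype(np.float32); r=cv2.minAreaRect(p)
    b=cv2.boxPoints(r); print(st[i],c[i],onz("top",[c[i]],103)[0].round(1)); print(onz("top",b,103).round(1)[:,:2].tolist())
# rough loader points: sill corners z45, hood top front corners z132
print(onz("top",[[256,241],[345,246]],45).round(1)); print(onz("top",[[262,180],[351,188],[266,130],[355,137]],132).round(1))
print(onz("top",[[250,320],[327,327],[258,246],[339,250]],41).round(1))
cv2.imwrite("pics/topc.png",cv2.resize(im[120:340,230:370,::-1],None,fx=2.7,fy=2.7,interpolation=cv2.INTER_CUBIC))
E
```

```text
[266 308  35   6  63] [281.33333333 311.04761905] [442.9 -17.3 103. ]
[[443.7, 17.8], [449.6, 17.3], [442.5, -59.6], [436.6, -59.0]]
[[ 607.9   51.6   45. ]
 [ 599.5 -160.8   45. ]]
[[ 735.8   31.8  132. ]
 [ 720.7 -169.2  132. ]
 [ 853.4   26.6  132. ]
 [ 840.1 -177.3  132. ]]
[[ 420.5   60.7   41. ]
 [ 407.4 -121.    41. ]
 [ 596.4   46.9   41. ]
 [ 590.1 -146.7   41. ]]
```

View pics/topc.png

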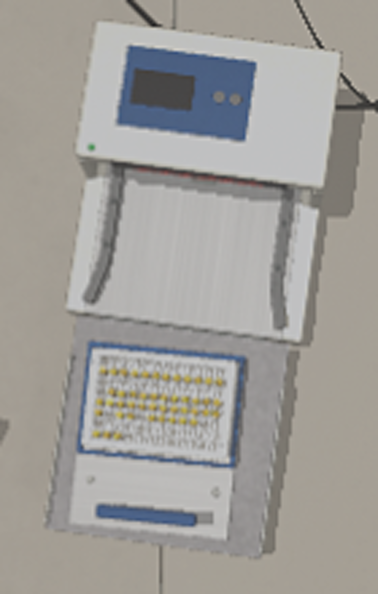

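Handle, sill, shelf and hood points agree to about 1 cm, with yaw about -0.07. I'll move over the shelf for a closer look with the wrist camera.

apply_moves([
  [[0.677,-0.631,-0.02],[0,0,-0.0624]],
  [[0.715,-0.587,-0.02],[0,0,-0.0624]],
  [[0.75,-0.541,-0.02],[0,0,-0.0624]],
  [[0.782,-0.494,-0.02],[0,0,-0.0624]],
  [[0.812,-0.443,-0.02],[0,0,-0.0624]],
  [[0.838,-0.392,-0.02],[0,0,-0.0624]],
  [[0.86,-0.34,-0.02],[0,0,-0.0624]],
  [[0.88,-0.285,-0.02],[0,0,-0.0624]],
])

```text
time: 0.82
position: [376.9, -288.2, 251.6]
tool_rot: [0.891, 0.455, -0.0, -0.0]
force: [0.3, 0.1, 0.4]
width: 85.4
grasp_force: 0.0
```

apply_moves([
  [[0.896,-0.23,-0.02],[0,0,-0.0624]],
  [[0.909,-0.173,-0.02],[0,0,-0.0624]],
  [[0.918,-0.116,-0.02],[0,0,-0.0624]],
  [[0.923,-0.059,-0.02],[0,0,-0.0624]],
  [[0.925,0,-0.02],[0,0,-0.0624]],
  [[0.923,0.056,-0.02],[0,0,-0.0624]],
  [[0.918,0.114,-0.02],[0,0,-0.0624]],
  [[0.909,0.171,-0.02],[0,0,-0.0624]],
])

```text
time: 1.48
position: [486.5, -13.1, 258.1]
tool_rot: [0.751, 0.661, 0.0, 0.0]
force: [1.5, -1.0, 0.7]
width: 85.7
grasp_force: 0.0
```

apply_moves([
  [[0.897,0.227,-0.02],[0,0,-0.0624]],
  [[0,0,0],[0,0,0]],
  [[0,0,0],[0,0,0]],
])

```text
time: 1.73
position: [500.2, 21.1, 258.6]
tool_rot: [0.73, 0.684, -0.0, -0.0]
force: [-0.3, -0.3, -0.2]
width: 85.3
grasp_force: 0.0
```

Run:
```python
from h import *
import pickle
s=status.state();im=get_image("wrist");pickle.dump((s,im),open("w1.pkl","wb"))
print(s["time"],s["position"],s["tool_rot"],s["joints"],s["force"]);print(camera_model("wrist")["mtx"])
cv2.imwrite("pics/w1.png",im[:,:,::-1])
```

```text
1.7333 [500.18993336  21.06265066 258.63963418] [ 7.29666357e-01  6.83803317e-01 -9.91435182e-05 -1.47874075e-04] [-7.72821879e-02  3.04811873e-01  1.62659266e+00  5.68332379e-05
  1.21054019e+00 -1.24307224e-02] [-0.25017923 -0.30934827 -0.2053198 ]
[[344.67277605   0.         314.55089309]
 [  0.         344.67277605 236.96306538]
 [  0.           0.           1.        ]]
```

View pics/w1.png

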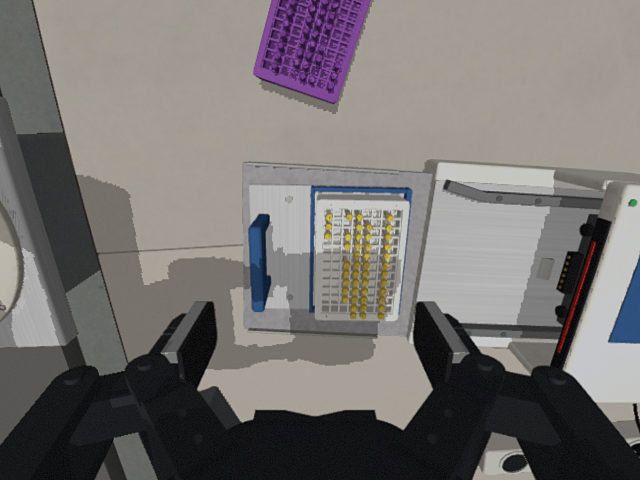

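The wrist view shows the carrier with its handle near (260,262), the rack, the sill near x≈415, the guides near rows 190 and 330, and the dock near (572,270). I'll zoom in on it.

Run:
```python
from h import *
import pickle
s,im=pickle.load(open("w1.pkl","rb"))
c=im[150:350,240:640,::-1]
c=cv2.resize(c,None,fx=2,fy=2.0,interpolation=cv2.INTER_CUBIC); c=cv2.convertScaleAbs(c,alpha=1.3,beta=-20)
for i in range(0,400,50): cv2.putText(c,str(240+i),(2*i,8),0,.3,(0,0,255))
cv2.imwrite("pics/w1c.png",c)
```

```text
(no output)
```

View pics/w1c.png

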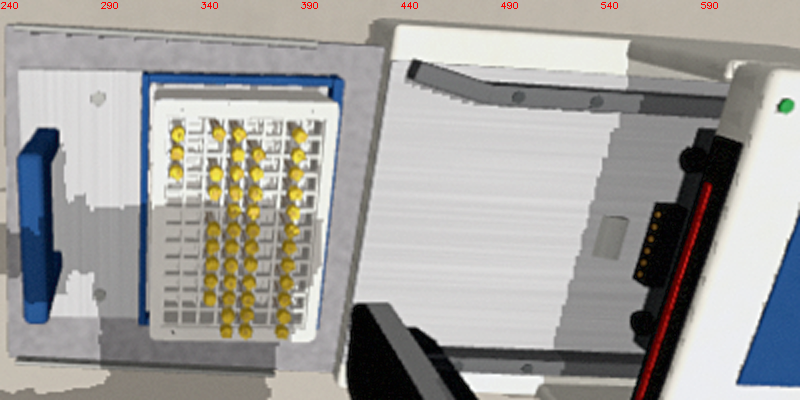

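The crop gives me edges to fit at sub-pixel: the sill runs (435,181)→(419,305), the left guide inner edge (485,199)→(600,208), and the right guide along rows 324–327. The handle top spans (250–264, 226–310). I'll fit these next.

```bash
cat >> h.py <<'E'
def edge(im,a,b,z,T,n=25,w=4,cam="wrist"):
    g=cv2.GaussianBlur(cv2.cvtColor(im,cv2.COLOR_RGB2GRAY),(3,3),0).astype(np.float32)
    a,b=np.array(a,float),np.array(b,float);d=(b-a)/np.linalg.norm(b-a);nn=np.array([-d[1],d[0]])
    o=np.arange(-w,w+.01,.25);t=np.linspace(.04,.96,n)
    P=(a+t[:,None]*(b-a))[:,None]+o[None,:,None]*nn
    v=cv2.remap(g,P[...,0].astype(np.float32),P[...,1].astype(np.float32),cv2.INTER_CUBIC)
    gr=np.abs(np.gradient(v,axis=1));k=gr.argmax(1);q=P[np.arange(n),k]
    W=onz(cam,q,z,T)[:,:2];keep=np.ones(n,bool)
    for _ in range(5):
        c=W[keep].mean(0);u=np.linalg.svd(W[keep]-c)[2][0];u*=np.sign(u[np.argmax(abs(u))])
        r=(W-c)@np.array([-u[1],u[0]]);keep=abs(r)<max(1.,2*np.median(abs(r)))
    return c,u,keep.sum(),r[keep].std()
E
python3 - <<'E'
from h import *
import pickle
s,im=pickle.load(open("w1.pkl","rb"));T=tool(s)
for nm,a,b,z in [("sill",(434,183),(421,295),45),("bodyL",(437,163),(600,176),45),("gL in top",(487,199),(595,208),59),("gR bot",(475,324),(550,327),45),("gL rear? outer",(487,189),(595,197),59),
 ("shelf back",(428,182),(410,320),41),("shelf L",(250,163),(400,172),41),("shelf front",(244,165),(244,325),41),("shelf R",(250,329),(400,335),41),("plateL z55",(252,185),(308,187),55),("rimL",(315,187),(408,188),80),
 ("bar rear",(250,230),(252,305),103),("bar front",(264,230),(263.5,305),103),("plate rear",(249,190),(249,220),50),("plate bottom R",(252,309),(290,309),50)]:
    c,u,k,r=edge(im,a,b,z,T); yaw=np.arctan2(u[1],u[0]); yaw=(yaw+np.pi/4)%(np.pi/2)-np.pi/4
    print(nm,c.round(1),"yaw %.4f n%d sd%.2f"%(yaw,k,r))
print("bar",onz("wrist",[(250,226),(264,226.5),(263.5,310),(252.5,310)],103,T).round(1)[:,:2].tolist())
print("left guide front/ bend, end px",onz("wrist",[(447,181),(485,199)],59,T).round(1)[:,:2].tolist())
print("stops/contacts? ",onz("wrist",[(585,229),(561,310)],60,T).round(1)[:,:2].tolist())
# coloured bar mask
m=blue(im);n,l,st,c=cv2.connectedComponentsWithStats(m)
for i in range(1,n):
    if st[i,4]>100: print(st[i].tolist(),c[i].round(1))
E
```

```text
sill [615.4 -22.6] yaw -0.1206 n25 sd0.31
bodyL [690.3  49.9] yaw -0.1261 n19 sd0.38
gL in top [725.1  10.8] yaw -0.1116 n25 sd0.28
gR bot [ 721.2 -133.5] yaw -0.1194 n25 sd0.36
gL rear? outer [723.5  23. ] yaw -0.1181 n25 sd0.20
shelf back [612.5 -41.7] yaw -0.0731 n19 sd0.61
shelf L [522.1  60.5] yaw -0.1217 n20 sd0.13
shelf front [422.1 -19.6] yaw -0.1302 n25 sd3.06
shelf R [ 489.2 -131.9] yaw -0.1219 n21 sd0.35
plateL z55 [468.3  46.4] yaw -0.0756 n25 sd0.20
rimL [545.9  43.2] yaw 0.0012 n23 sd1.50
bar rear [439.2 -18.5] yaw -0.0785 n25 sd0.22
bar front [454.3 -14.6] yaw -0.0897 n19 sd0.33
plate rear [435.1  27.5] yaw -0.0766 n25 sd0.22
plate bottom R [445.8 -91.7] yaw 0.0862 n21 sd0.94
bar [[444.4, 20.5], [456.5, 19.3], [446.9, -61.9], [436.6, -61.3]]
left guide front/ bend, end px [[629.1, 40.9], [667.6, 21.0]]
stops/contacts?  [[774.3, -16.2], [764.5, -109.2]]
[309, 186, 103, 126, 848] [343.2 216.1]
[249, 215, 22, 97, 1308] [257.5 262.9]
[609, 259, 31, 84, 1337] [629.1 313.9]
```

Fitted positions:
- **Loader:** yaw -0.119, sill centre at (612.4,-48.1). The fitted lane width is 143.7, against 142 given.
- **Carrier:** bar centre (446,-21), yaw -0.078, bar length 82 against 84 given. The nose is about 22 mm before the sill.

These all agree with the given sizes, so I'll go over the bar with the jaw at 40.

apply_moves([
  [[-0.227,-0.257,0.6],[0,0,0.0026]],
  [[-0.227,-0.257,0.6],[0,0,0.0026]],
  [[-0.227,-0.257,0.6],[0,0,0.0026]],
  [[-0.227,-0.257,0.6],[0,0,0.0026]],
  [[-0.227,-0.257,0.6],[0,0,0.0026]],
  [[0,0,0],[0,0,0]],
  [[0,0,0],[0,0,0]],
], jaw=40, grip_force=20)

```text
time: 2.37
position: [444.4, -23.1, 138.6]
tool_rot: [0.736, 0.677, -0.001, -0.001]
force: [-0.1, -0.5, 0.9]
width: 40.2
grasp_force: 0.0
```

Run:
```python
from h import *
s=status.state();im=get_image("wrist")
print(s["time"],s["position"],s["tool_rot"],s["width"])
cv2.imwrite("pics/w2.png",im[:,:,::-1])
```

```text
2.3667 [444.36217977 -23.08138132 138.56153428] [ 0.73617817  0.6767866  -0.00078849 -0.00098622] 40.20477087660503
```

View pics/w2.png

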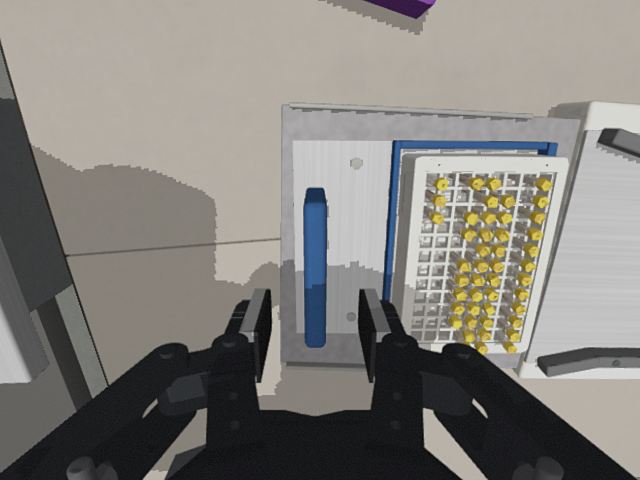

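The bar (cols 304–326, rows 200–347) lies centred and parallel between the fingers (inner faces near cols 270 and 362). I'll re-measure the bar and sill at this closer range.

Run:
```python
from h import *
s=status.state();T=tool(s);im=cv2.imread("pics/w2.png")[:,:,::-1].copy()
for nm,a,b,z in [("rear",(304,210),(305,340),103),("front",(326,210),(326,340),103),("endR",(308,347),(322,347),103),("endL",(307,203),(324,203),103),("plateL",(298,141),(385,141),52),("plate rear",(293,145),(294,325),52),("sill",(555,150),(528,330),45),("shelfL",(295,107),(540,120),41),("gL inner taper",(602,149),(638,168),59)]:
    c,u,k,r=edge(im,a,b,z,T); yaw=np.arctan2(u[1],u[0]); yaw=(yaw+np.pi/4)%(np.pi/2)-np.pi/4
    print(nm,c.round(1),"yaw %.4f n%d sd%.2f"%(yaw,k,r))
```

```text
rear [440.4 -19.2] yaw -0.0814 n25 sd0.09
front [452.4 -20.2] yaw -0.0827 n25 sd0.14
endR [442.8 -63.6] yaw -0.0826 n25 sd0.00
endL [449.9  19.9] yaw -0.1058 n25 sd0.23
plateL [468.1  46. ] yaw -0.0818 n25 sd0.04
plate rear [433.  -13.7] yaw -0.0814 n25 sd0.21
sill [604.1 -47. ] yaw -0.0785 n17 sd0.16
shelfL [514.8  59.3] yaw -0.1200 n23 sd0.18
gL inner taper [639.2  23.9] yaw -0.3778 n24 sd0.38
```

apply_moves([
  [[0.012,0.016,0.44],[0,0,0]],
  [[0.012,0.016,0.44],[0,0,0]],
  [[0.012,0.016,0.44],[0,0,0]],
  [[0,0,0],[0,0,0]],
  [[0,0,0],[0,0,0]],
])

```text
time: 2.83
position: [448.2, -20.8, 86.8]
tool_rot: [0.735, 0.678, 0.0, 0.0]
force: [-0.2, -0.3, -0.6]
width: 39.8
grasp_force: 0.0
```

apply_moves([
  [[0,0,0],[0,0,0]],
  [[0,0,0],[0,0,0]],
  [[0,0,0],[0,0,0]],
  [[0,0,0],[0,0,0]],
  [[0,0,0],[0,0,0]],
  [[0,0,0],[0,0,0]],
], jaw=0, grip_force=60)

```text
time: 3.33
position: [447.8, -20.9, 87.3]
tool_rot: [0.735, 0.678, 0.0, 0.001]
force: [-3.4, 1.0, 15.4]
width: 11.4
grasp_force: 59.2
```

The grip is good (width 11.4), with a slight downward preload. I'll ease that off, turn to the loader's yaw and shift into line while the carrier stays on the shelf.

apply_moves([
  [[0,0,-0.012],[0,0,0]],
  [[-0.03,0,0],[0,0,0.0076]],
  [[-0.035,0,0],[0,0,0.0076]],
  [[-0.035,0,0],[0,0,0.0076]],
  [[-0.035,0,0],[0,0,0.0076]],
  [[-0.03,0,0],[0,0,0.0076]],
  [[0,0,0],[0,0,0]],
  [[0,0,0],[0,0,0]],
])

```text
time: 4.0
position: [447.6, -27.5, 87.4]
tool_rot: [0.748, 0.664, 0.001, 0.001]
force: [0.5, 2.4, 11.2]
width: 11.2
grasp_force: 60.6
```

apply_moves([
  [[0,-0.018,-0.006],[-0.015,0,0]],
  [[0,-0.018,-0.006],[-0.015,0,0]],
  [[0,-0.018,-0.006],[-0.015,0,0]],
  [[0,-0.018,-0.006],[-0.015,0,0]],
  [[0,-0.018,-0.006],[-0.015,0,0]],
  [[0,-0.018,-0.006],[-0.015,0,0]],
  [[0,0,0],[0,0,0]],
  [[0,0,0],[0,0,0]],
])

```text
time: 4.67
position: [443.2, -27.1, 88.3]
tool_rot: [0.747, 0.663, 0.031, 0.035]
force: [3.2, 0.8, 8.3]
width: 10.8
grasp_force: 60.1
```

Run:
```python
from h import *
import pickle
s=status.state();im=get_image("wrist");pickle.dump((s,im),open("w3.pkl","wb"))
print(s["time"],s["position"],s["tool_rot"],s["width"],s["force"],s["torque"])
print(R.from_quat(s["tool_rot"]).as_matrix().round(4).tolist())
cv2.imwrite("pics/w3.png",im[:,:,::-1])
```

```text
4.6667 [443.19791421 -27.0661806   88.33588559] [0.7472543  0.66292432 0.03067658 0.03465972] 10.803652425853855 [3.23328098 0.78321592 8.27574689] [ 0.23781486 -0.40068123  0.02048354]
[[0.1192, 0.9886, 0.0918], [0.9929, -0.1187, -0.0111], [-0.0001, 0.0925, -0.9957]]
```

View pics/w3.png

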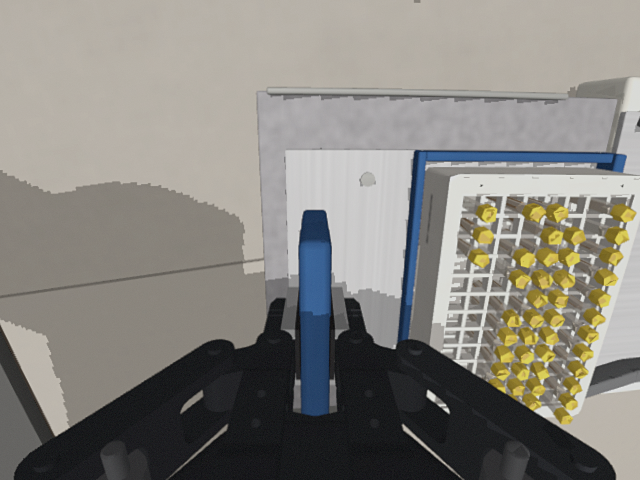

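The bar is firmly held, yaw is matched to the shelf, and the nose has started to pitch up. The tail still presses on the shelf with about 14 N. I'll add a little pitch and ease the tail load.

apply_moves([
  [[0,-0.015,-0.012],[-0.0125,0,0]],
  [[0,-0.015,-0.012],[-0.0125,0,0]],
  [[0,0,0],[0,0,0]],
  [[0,0,0],[0,0,0]],
  [[0,0,0],[0,0,0]],
])

```text
time: 5.13
position: [440.5, -26.6, 88.5]
tool_rot: [0.747, 0.663, 0.038, 0.042]
force: [-1.6, 0.4, 1.0]
width: 11.0
grasp_force: 59.4
```

apply_moves([
  [[0,0.1,0.0117],[0,0,0]],
  [[0,0.1,0.0117],[0,0,0]],
  [[0,0.1,0.0117],[0,0,0]],
  [[0,0.1,0.0117],[0,0,0]],
  [[0,0.05,0.006],[0,0,0]],
  [[0,0.05,0.006],[0,0,0]],
  [[0,0,0],[0,0,0]],
])

```text
time: 5.72
position: [459.7, -28.8, 88.4]
tool_rot: [0.747, 0.663, 0.037, 0.042]
force: [-8.2, 0.8, 12.6]
width: 11.4
grasp_force: 61.5
```

apply_moves([
  [[0,0.04,0.005],[0,0,0]],
  [[0,0.04,0.005],[0,0,0]],
  [[0,0.04,0.005],[0,0,0]],
  [[0,0.04,0.005],[0,0,0]],
  [[0,0.04,0.005],[0,0,0]],
  [[0,0.04,0.005],[0,0,0]],
  [[0,0.04,0.005],[0,0,0]],
  [[0,0,0],[0,0,0]],
])

```text
time: 6.38
position: [470.0, -30.0, 88.3]
tool_rot: [0.747, 0.663, 0.037, 0.041]
force: [-13.4, 2.8, 20.7]
width: 10.9
grasp_force: 63.1
```

Tail load is growing with friction, so I'll ease up.

apply_moves([
  [[0,0,-0.01],[0,0,0]],
  [[0,0,-0.005],[0,0,0]],
  [[0,0,0],[0,0,0]],
  [[0,0,0],[0,0,0]],
])

```text
time: 6.72
position: [472.4, -30.5, 89.0]
tool_rot: [0.747, 0.663, 0.038, 0.043]
force: [-0.2, 0.1, -5.3]
width: 11.3
grasp_force: 58.5
```

Run:
```python
from h import *
import pickle
s=status.state();im=get_image("wrist");pickle.dump((s,im),open("w4.pkl","wb"))
print(s["time"],s["position"],s["force"],s["torque"])
sc=get_image("scene");c=cv2.resize(sc[200:290,230:360],None,fx=3,fy=3,interpolation=cv2.INTER_CUBIC)
v=np.zeros((480,640+160,3),np.uint8);v[:,:640]=im;v=np.zeros((600,800,3),np.uint8)
v[:330,:440]=cv2.resize(im,(440,330));v[330:600,:390]=c
v[:330,440:]=cv2.resize(im[60:330,400:640],(360,330))
cv2.imwrite("pics/w4.png",v[:,:,::-1])
```

```text
6.7167 [472.37175446 -30.48646743  88.9604287 ] [-0.16873424  0.09445565 -5.31428592] [ 0.07151084  0.52177873 -0.00885987]
```

View pics/w4.png

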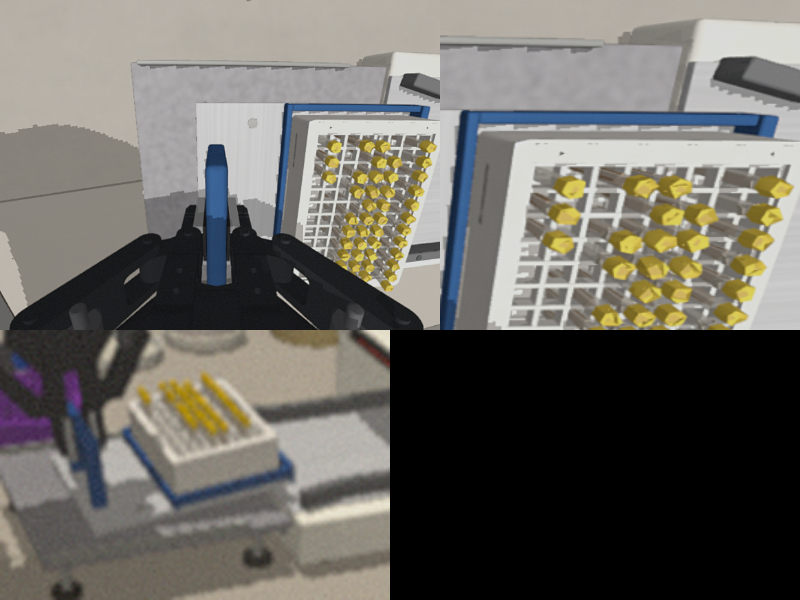

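The nose has cleared the step and sits about 11 mm past the sill, level with the guide mouth (visible on the left). Fz of -5 N means the tail is barely loaded, so I'll lower slightly, advance a little and begin setting the nose down.

apply_moves([
  [[0,0,0.006],[0,0,0]],
  [[0,0.05,0.006],[0,0,0]],
  [[0,0.05,0.006],[0,0,0]],
  [[0,0.05,0.006],[0,0,0]],
  [[0,0,0],[0,0,0]],
  [[0,0,0],[0,0,0]],
])

```text
time: 7.32
position: [478.5, -31.2, 88.8]
tool_rot: [0.747, 0.663, 0.038, 0.043]
force: [0.3, -0.2, -5.9]
width: 10.8
grasp_force: 58.5
```

apply_moves([
  [[0,0.012,0.004],[0.01,0,0]],
  [[0,0.012,0.004],[0.01,0,0]],
  [[0,0.012,0.004],[0.01,0,0]],
  [[0,0,0],[0,0,0]],
  [[0,0,0],[0,0,0]],
])

```text
time: 7.73
position: [480.0, -31.4, 88.5]
tool_rot: [0.747, 0.663, 0.028, 0.032]
force: [-0.5, 0.4, -5.8]
width: 11.1
grasp_force: 58.6
```

It seems to hang just free of the shelf, so I'll lower until the tail bears.

apply_moves([
  [[0,0,0.006],[0,0,0]],
  [[0,0,0.006],[0,0,0]],
  [[0,0,0],[0,0,0]],
  [[0,0,0],[0,0,0]],
])

```text
time: 8.07
position: [479.9, -31.4, 88.3]
tool_rot: [0.747, 0.663, 0.028, 0.032]
force: [-1.3, 0.6, 3.1]
width: 11.2
grasp_force: 59.8
```

apply_moves([
  [[0,0.0115,0.0035],[0.01,0,0]],
  [[0,0.0115,0.0035],[0.01,0,0]],
  [[0,0,0],[0,0,0]],
  [[0,0,0],[0,0,0]],
])

```text
time: 8.4
position: [480.9, -31.5, 88.0]
tool_rot: [0.748, 0.663, 0.021, 0.024]
force: [-2.1, 1.2, 9.1]
width: 10.8
grasp_force: 60.8
```

```bash
python3 -c "
from h import *
s=status.state();print(s['time'],s['position'].round(2),s['force'].round(2),s['torque'].round(3),tool(s)[2,:3].round(4))"
```

```text
8.4 [480.93 -31.51  88.  ] [-2.06  1.15  9.08] [ 0.203  0.835 -0.035] [-0.      0.0647 -0.9979]
```

apply_moves([
  [[0,0.0115,0],[0.01,0,0]],
  [[0,0,0],[0,0,0]],
  [[0,0,0],[0,0,0]],
])

```text
time: 8.65
position: [481.4, -31.6, 87.9]
tool_rot: [0.748, 0.663, 0.018, 0.021]
force: [-0.2, 0.6, 5.7]
width: 10.9
grasp_force: 60.3
```

```bash
python3 -c "
from h import *
s=status.state();print(s['time'],s['position'].round(2),s['force'].round(2),s['torque'].round(3),tool(s)[2,:3].round(4))"
```

```text
8.65 [481.4  -31.55  87.93] [-0.15  0.58  5.75] [0.087 0.601 0.061] [-0.      0.055  -0.9985]
```

apply_moves([
  [[0,0.0115,0],[0.01,0,0]],
  [[0,0,0],[0,0,0]],
  [[0,0,0],[0,0,0]],
])

```text
time: 8.9
position: [481.8, -31.6, 87.9]
tool_rot: [0.748, 0.664, 0.015, 0.017]
force: [-0.1, -1.3, 1.5]
width: 11.2
grasp_force: 59.6
```

```bash
python3 -c "
from h import *
s=status.state();print(s['time'],s['position'].round(2),s['force'].round(2),s['torque'].round(3),tool(s)[2,:3].round(4))"
```

```text
8.9 [481.81 -31.63  87.86] [-0.13 -1.26  1.46] [ 0.021  0.444 -0.023] [-0.     0.045 -0.999]
```

apply_moves([
  [[0,0.0115,0.003],[0.01,0,0]],
  [[0,0,0],[0,0,0]],
  [[0,0,0],[0,0,0]],
])

```text
time: 9.15
position: [482.2, -31.7, 87.7]
tool_rot: [0.748, 0.664, 0.012, 0.013]
force: [1.1, 0.3, 0.4]
width: 11.3
grasp_force: 59.4
```

```bash
python3 -c "
from h import *
s=status.state();print(s['time'],s['position'].round(2),s['force'].round(2),s['torque'].round(3),tool(s)[2,:3].round(4))"
```

```text
9.15 [482.22 -31.69  87.75] [1.11 0.3  0.37] [-0.107  0.307  0.04 ] [-0.      0.0349 -0.9994]
```

apply_moves([
  [[0,0.0115,0.003],[0.01,0,0]],
  [[0,0,0],[0,0,0]],
  [[0,0,0],[0,0,0]],
])

```text
time: 9.4
position: [482.5, -31.7, 87.7]
tool_rot: [0.748, 0.664, 0.008, 0.009]
force: [-1.8, -0.1, -0.2]
width: 10.9
grasp_force: 59.4
```

```bash
python3 -c "
from h import *
s=status.state();print(s['time'],s['position'].round(2),s['force'].round(2),s['torque'].round(3),tool(s)[2,:3].round(4))"
```

```text
9.4 [482.48 -31.66  87.66] [-1.78 -0.11 -0.2 ] [-0.079  0.386  0.009] [ 0.      0.0245 -0.9997]
```

apply_moves([
  [[0,0.0115,0.003],[0.01,0,0]],
  [[0,0.006,0.001],[0.005,0,0]],
  [[0,0,0],[0,0,0]],
  [[0,0,0],[0,0,0]],
])

```text
time: 9.73
position: [483.0, -31.7, 87.7]
tool_rot: [0.748, 0.664, 0.003, 0.004]
force: [-6.3, 0.2, 6.8]
width: 11.0
grasp_force: 60.6
```

```bash
python3 -c "
from h import *
import pickle
s=status.state();print(s['time'],s['position'].round(2),s['force'].round(2),s['torque'].round(3),tool(s)[2,:3].round(4))
im=get_image('wrist');pickle.dump((s,im),open('w5.pkl','wb'))
v=np.zeros((600,800,3),np.uint8);v[:]=cv2.resize(im[40:280,320:640],(800,600),interpolation=cv2.INTER_CUBIC)
cv2.imwrite('pics/w5.png',v[:,:,::-1])"
```

```text
9.7333 [483.04 -31.71  87.71] [-6.27  0.18  6.83] [-0.022 -0.034 -0.039] [ 0.      0.0094 -1.    ]
```

View pics/w5.png

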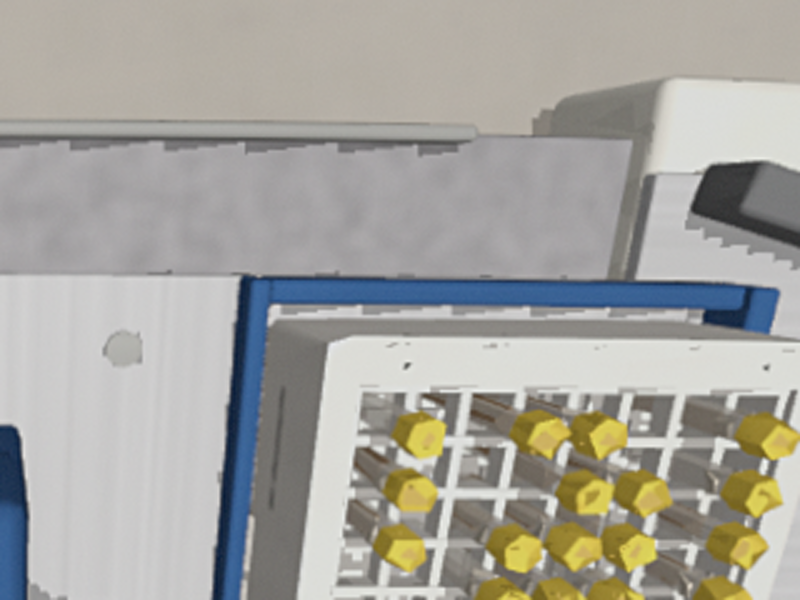

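The nose lies on the deck inside the mouth, and the torque is now about 0. The left guide tip shows at crop (692–735, 205) and the carrier's left plate edge at crop row 273. I'll measure the lateral error from these.

Run:
```python
from h import *
import pickle
s,im=pickle.load(open("w5.pkl","rb"));T=tool(s)
u=np.array([.9929,-.1187]);n=np.array([.1187,.9929]);S=np.array([612.4,-48.1])
def f(P): P=np.atleast_2d(P)[:,:2]-S; return np.c_[P@u,P@n].round(1)
print("tip z59,z45",f(onz("wrist",[(614,122)],59,T)),f(onz("wrist",[(596.8,123.2)],45,T)))
for nm,a,b,z in [("plateL",(322,149.3),(412,149.8),52),("sill",(577,113),(571,148),45),("guide taper top",(616,122.5),(638,131),59),("shelfL",(330,95),(570,96),41),("bar",(320,215),(329,215),103)]:
    c,d,k,r=edge(im,a,b,z,T,w=3); yaw=np.arctan2(d[1],d[0]); yaw=(yaw+np.pi/4)%(np.pi/2)-np.pi/4
    print(nm,c.round(1),f(c),"yaw %.4f n%d sd%.2f"%(yaw,k,r))
print("TCP",f(s["position"][:2]))
```

```text
tip z59,z45 [[ 6.1 83.1]] [[ 9.3 82.6]]
plateL [516.1  33. ] [[-105.2   69.1]] yaw -0.1178 n25 sd0.04
sill [621.4  29.4] [[-0.2 78. ]] yaw -0.0862 n22 sd0.07
guide taper top [634.8  30.4] [[12.9 80.6]] yaw -0.3553 n25 sd0.12
shelfL [561.5  53.5] [[-62.6  94.8]] yaw -0.1110 n23 sd0.36
bar [492.5  18.3] [[-126.9   51.7]] yaw -0.2396 n25 sd0.24
TCP [[-130.4    0.9]]
```

Lateral centring is good to about 2 mm. I'll advance with a 1 mm shift to the left and watch Fy.

apply_moves([
  [[0.012,0.05,-0.004],[0,0,0]],
  [[0.012,0.075,0],[0,0,0]],
  [[0,0.075,0],[0,0,0]],
  [[0,0.075,0],[0,0,0]],
  [[0,0.075,0],[0,0,0]],
  [[0,0.075,0],[0,0,0]],
])

```text
time: 10.28
position: [499.8, -32.7, 88.1]
tool_rot: [0.748, 0.664, 0.003, 0.003]
force: [-7.6, 1.2, 10.0]
width: 11.3
grasp_force: 61.0
```

apply_moves([
  [[0,0.05,0],[0,0,0]],
  [[0,0.05,0],[0,0,0]],
  [[0,0.05,0],[0,0,0]],
  [[0,0.05,0],[0,0,0]],
  [[0,0.05,0],[0,0,0]],
])

```text
time: 10.7
position: [509.6, -33.9, 88.3]
tool_rot: [0.748, 0.664, 0.003, 0.003]
force: [-10.2, 1.1, 13.4]
width: 11.3
grasp_force: 61.4
```

apply_moves([
  [[0,0.05,-0.006],[0,0,0]],
  [[0,0.05,0],[0,0,0]],
  [[0,0.05,0],[0,0,0]],
  [[0,0.05,0],[0,0,0]],
])

```text
time: 11.03
position: [517.3, -34.8, 88.6]
tool_rot: [0.748, 0.664, 0.003, 0.003]
force: [-11.7, 1.1, 13.9]
width: 11.1
grasp_force: 61.6
```

apply_moves([
  [[0,0.05,0],[0,0,0]],
  [[0,0.05,0],[0,0,0]],
  [[0,0.05,0],[0,0,0]],
  [[0,0.05,0],[0,0,0]],
])

```text
time: 11.37
position: [525.1, -35.7, 88.7]
tool_rot: [0.748, 0.664, 0.003, 0.003]
force: [-12.3, 2.0, 15.8]
width: 10.9
grasp_force: 62.0
```

It is in the lane with no side force. I'll keep going and ease the down-load.

apply_moves([
  [[0,0.075,-0.006],[0,0,0]],
  [[0,0.075,-0.003],[0,0,0]],
  [[0,0.075,0],[0,0,0]],
  [[0,0.075,0],[0,0,0]],
  [[0,0.075,0],[0,0,0]],
  [[0,0.075,0],[0,0,0]],
  [[0,0.075,0],[0,0,0]],
])

```text
time: 11.95
position: [545.6, -38.1, 89.4]
tool_rot: [0.748, 0.664, 0.003, 0.003]
force: [-14.3, 1.7, 21.4]
width: 11.4
grasp_force: 62.5
```

apply_moves([
  [[0,0.075,-0.002],[0,0,0]],
  [[0,0.075,0],[0,0,0]],
  [[0,0.075,0],[0,0,0]],
  [[0,0.075,0],[0,0,0]],
  [[0,0.075,0],[0,0,0]],
  [[0,0.075,0],[0,0,0]],
  [[0,0.05,0],[0,0,0]],
])

```text
time: 12.53
position: [565.2, -40.5, 90.0]
tool_rot: [0.748, 0.664, 0.002, 0.003]
force: [-19.0, 1.6, 27.3]
width: 11.2
grasp_force: 63.6
```

```bash
python3 -c "
from h import *
u=np.array([.9929,-.1187]);n=np.array([.1187,.9929]);S=np.array([612.4,-48.1])
s=status.state();p=s['position'][:2]-S;F=s['force'];print(s['time'],s['position'].round(2),p@u,p@n,F[:2]@u,F[:2]@n,F[2],s['torque'].round(3),tool(s).round(4)[:3,:3].tolist())"
```

```text
12.5333 [565.2  -40.48  89.97] -47.76707388172316 1.9685645985463747 -19.080012603460027 -0.6953553564387208 27.343757547615024 [0.29 2.46 0.05] [[0.1188, 0.9929, 0.0068], [0.9929, -0.1188, -0.0007], [0.0001, 0.0069, -1.0]]
```

Fz is rising because the underside now pivots on the sill edge while the tail is still on the shelf. It's time to bring the tail up, nose staying down. I'll raise the handle in small steps while watching Fz.

apply_moves([
  [[0,0,-0.01],[0,0,0]],
  [[0,0,-0.01],[0,0,0]],
  [[0,0,0],[0,0,0]],
  [[0,0,0],[0,0,0]],
])

```text
time: 12.87
position: [565.9, -40.6, 90.2]
tool_rot: [0.748, 0.664, 0.003, 0.003]
force: [-7.1, 1.7, 11.0]
width: 11.1
grasp_force: 61.0
```

```bash
cat > st.py <<'E'
from h import *
u=np.array([.9929,-.1187]);n=np.array([.1187,.9929]);S=np.array([612.4,-48.1])
s=status.state();p=s['position'][:2]-S;F=s['force'];q=s['torque']
print("t%.2f s%.2f lat%.2f z%.2f Fu%.1f Fn%.1f Fz%.1f Ty(nosedown)%.2f pitch%.4f"%(s['time'],p@u,p@n,s['position'][2],F[:2]@u,F[:2]@n,F[2],q[:2]@n,tool(s)[2,1]))
E
python3 st.py
```

```text
t12.87 s-47.09 lat1.96 z90.20 Fu-7.3 Fn0.8 Fz11.0 Ty(nosedown)1.20 pitch0.0081
```

apply_moves([
  [[0,0,-0.01],[0,0,0]],
  [[0,0,-0.01],[0,0,0]],
  [[0,0,0],[0,0,0]],
  [[0,0,0],[0,0,0]],
])

```text
time: 13.2
position: [566.8, -40.8, 90.6]
tool_rot: [0.748, 0.664, 0.003, 0.004]
force: [-0.1, -0.4, -5.6]
width: 11.2
grasp_force: 58.5
```

```bash
python3 st.py
```

```text
t13.20 s-46.19 lat1.83 z90.57 Fu-0.0 Fn-0.4 Fz-5.6 Ty(nosedown)0.35 pitch0.0096
```

The tail is off the shelf and the nose still bears lightly. I'll use a level-to-slightly-nose-down pitch and let the torque show when the nose is on the deck.

apply_moves([
  [[0,0,0],[0.005,0,0]],
  [[0,0,0],[0.005,0,0]],
  [[0,0,0],[0,0,0]],
  [[0,0,0],[0,0,0]],
])

```text
time: 13.53
position: [567.0, -40.8, 90.8]
tool_rot: [0.748, 0.664, 0.0, 0.0]
force: [-0.8, 0.0, -3.8]
width: 11.5
grasp_force: 58.8
```

```bash
python3 st.py
```

```text
t13.53 s-45.97 lat1.81 z90.83 Fu-0.8 Fn-0.1 Fz-3.8 Ty(nosedown)0.16 pitch0.0001
```

apply_moves([
  [[0,0,-0.01],[0.005,0,0]],
  [[0,0,-0.01],[0.005,0,0]],
  [[0,0,0],[0,0,0]],
  [[0,0,0],[0,0,0]],
])

```text
time: 13.87
position: [567.1, -40.9, 91.8]
tool_rot: [0.748, 0.664, -0.003, -0.003]
force: [1.4, -1.2, -2.0]
width: 11.1
grasp_force: 59.0
```

```bash
python3 st.py
```

```text
t13.87 s-45.80 lat1.81 z91.79 Fu1.6 Fn-1.0 Fz-2.0 Ty(nosedown)-0.36 pitch-0.0094
```

The nose is resting on the deck and the tail is about 1 mm above deck level. I'll slide forward, moving level.

apply_moves([
  [[0,0.05,-0.0005],[0,0,0]],
  [[0,0.075,-0.0007],[0,0,0]],
  [[0,0.075,-0.0007],[0,0,0]],
  [[0,0.075,-0.0007],[0,0,0]],
  [[0,0.075,-0.0007],[0,0,0]],
  [[0,0.05,-0.0005],[0,0,0]],
])

```text
time: 14.37
position: [583.1, -42.8, 91.6]
tool_rot: [0.748, 0.664, -0.003, -0.004]
force: [-2.9, -0.0, 0.1]
width: 11.1
grasp_force: 59.3
```

```bash
python3 st.py
```

```text
t14.37 s-29.69 lat1.80 z91.60 Fu-2.8 Fn-0.4 Fz0.1 Ty(nosedown)0.18 pitch-0.0098
```

apply_moves([
  [[0,0.05,-0.0005],[0,0,0]],
  [[0,0.05,-0.0005],[0,0,0]],
  [[0,0.05,-0.0005],[0,0,0]],
  [[0,0.05,-0.0005],[0,0,0]],
  [[0,0.05,-0.0005],[0,0,0]],
  [[0,0.05,-0.0005],[0,0,0]],
])

```text
time: 14.87
position: [594.8, -44.1, 91.6]
tool_rot: [0.748, 0.664, -0.003, -0.004]
force: [-2.2, 1.6, 0.9]
width: 11.5
grasp_force: 59.3
```

```bash
python3 st.py
```

```text
t14.87 s-17.97 lat1.84 z91.64 Fu-2.4 Fn1.3 Fz0.9 Ty(nosedown)0.17 pitch-0.0100
```

apply_moves([
  [[0,0.05,-0.008],[0,0,0]],
  [[0,0.05,-0.0005],[0,0,0]],
  [[0,0.05,-0.0005],[0,0,0]],
  [[0,0.05,-0.0005],[0,0,0]],
  [[0,0.05,-0.0005],[0,0,0]],
  [[0,0.05,-0.0005],[0,0,0]],
])

```text
time: 15.37
position: [606.6, -45.6, 91.9]
tool_rot: [0.748, 0.664, -0.003, -0.004]
force: [-2.7, 0.3, -0.5]
width: 11.1
grasp_force: 59.3
```

```bash
python3 st.py
```

```text
t15.37 s-6.08 lat1.81 z91.89 Fu-2.8 Fn-0.0 Fz-0.5 Ty(nosedown)0.34 pitch-0.0102
```

apply_moves([
  [[0,0.04,-0.0005],[0,0,0]],
  [[0,0.04,-0.0005],[0,0,0]],
  [[0,0.04,-0.0005],[0,0,0]],
  [[0,0.04,-0.0005],[0,0,0]],
])

```text
time: 15.7
position: [613.1, -46.3, 91.9]
tool_rot: [0.748, 0.664, -0.003, -0.004]
force: [-2.4, 0.9, -2.0]
width: 11.0
grasp_force: 59.1
```

```bash
python3 st.py
```

```text
t15.70 s0.44 lat1.82 z91.93 Fu-2.5 Fn0.6 Fz-2.0 Ty(nosedown)0.23 pitch-0.0100
```

apply_moves([
  [[0,0.04,-0.0005],[0,0,0]],
  [[0,0.04,-0.0005],[0,0,0]],
  [[0,0.04,-0.0005],[0,0,0]],
  [[0,0.04,-0.0005],[0,0,0]],
])

```text
time: 16.03
position: [619.3, -47.1, 91.9]
tool_rot: [0.748, 0.664, -0.003, -0.004]
force: [-5.6, 0.6, 0.6]
width: 11.2
grasp_force: 59.4
```

```bash
python3 st.py
```

```text
t16.03 s6.73 lat1.85 z91.93 Fu-5.6 Fn-0.1 Fz0.6 Ty(nosedown)0.70 pitch-0.0102
```

apply_moves([
  [[0,0.04,-0.0005],[0,0,0]],
  [[0,0.04,-0.0005],[0,0,0]],
  [[0,0.04,-0.0005],[0,0,0]],
])

```text
time: 16.28
position: [623.3, -47.5, 91.9]
tool_rot: [0.748, 0.664, -0.004, -0.004]
force: [-8.7, 1.7, 2.2]
width: 11.1
grasp_force: 59.6
```

```bash
python3 st.py
```

```text
t16.28 s10.72 lat1.84 z91.88 Fu-8.9 Fn0.6 Fz2.2 Ty(nosedown)0.97 pitch-0.0117
```

apply_moves([
  [[0,0.025,-0.006],[0,0,0]],
  [[0,0.025,-0.0005],[0,0,0]],
  [[0,0.025,-0.0005],[0,0,0]],
])

```text
time: 16.53
position: [626.0, -47.8, 92.0]
tool_rot: [0.748, 0.664, -0.004, -0.005]
force: [-9.4, 0.5, 1.9]
width: 10.9
grasp_force: 59.6
```

```bash
python3 st.py
```

```text
t16.53 s13.43 lat1.87 z91.99 Fu-9.4 Fn-0.6 Fz1.9 Ty(nosedown)1.11 pitch-0.0123
```

apply_moves([
  [[0,0.025,-0.0005],[0,0,0]],
  [[0,0.025,-0.0005],[0,0,0]],
  [[0,0.025,-0.0005],[0,0,0]],
])

```text
time: 16.78
position: [627.9, -48.0, 91.8]
tool_rot: [0.748, 0.664, -0.005, -0.005]
force: [-17.9, 2.4, 5.7]
width: 10.5
grasp_force: 60.4
```

```bash
python3 st.py
```

```text
t16.78 s15.37 lat1.92 z91.83 Fu-18.0 Fn0.2 Fz5.7 Ty(nosedown)2.19 pitch-0.0145
```

The force jumped at s=15, which could be the stops or the tail at the sill. I'll lift the tail slightly to tell which.

apply_moves([
  [[0,-0.02,-0.01],[0,0,0]],
  [[0,0,-0.01],[0,0,0]],
  [[0,0,0],[0,0,0]],
])

```text
time: 17.03
position: [627.8, -48.0, 92.7]
tool_rot: [0.748, 0.664, -0.004, -0.005]
force: [-8.4, 1.4, -1.0]
width: 11.0
grasp_force: 59.4
```

```bash
python3 st.py
```

```text
t17.03 s15.28 lat1.90 z92.66 Fu-8.5 Fn0.4 Fz-1.0 Ty(nosedown)1.37 pitch-0.0130
```

apply_moves([
  [[0,0.02,0],[0,0,0]],
  [[0,0.02,0],[0,0,0]],
  [[0,0,0],[0,0,0]],
])

```text
time: 17.28
position: [628.3, -48.1, 92.4]
tool_rot: [0.748, 0.664, -0.005, -0.006]
force: [-15.5, 1.8, 2.7]
width: 11.1
grasp_force: 60.0
```

```bash
python3 st.py
python3 - <<'E'
from h import *
import pickle
s=status.state();im=get_image("wrist");pickle.dump((s,im),open("w6.pkl","wb"))
h=cv2.cvtColor(im,cv2.COLOR_RGB2HSV)
T=tool(s)
# project sill/lane points into the wrist image for reference
from bench import camera_model
m=camera_model("wrist");C=np.linalg.inv(T@m["T_tool_cam"])
u=np.array([.9929,-.1187]);n=np.array([.1187,.9929]);S=np.array([612.4,-48.1])
for a,b,z in [(0,75,45),(0,60,45),(1.4,69,52),(0,90,45)]:
    P=np.r_[S+a*u+b*n,z]; p,_=cv2.projectPoints(P[None],cv2.Rodrigues(C[:3,:3])[0],C[:3,3],m["mtx"],m["D"]); print(a,b,p.ravel().round(1))
E
```

```text
t17.28 s15.76 lat1.90 z92.39 Fu-15.6 Fn-0.1 Fz2.7 Ty(nosedown)2.19 pitch-0.0155
0 75 [283.9 138. ]
0 60 [284.6 168.5]
1.4 69 [285.6 151.4]
0 90 [283.1 106. ]
```

Run:
```python
from h import *
import pickle
s,im=pickle.load(open("w6.pkl","rb"))
v=np.zeros((600,800,3),np.uint8)
v[:360,:]=cv2.resize(im[90:234,240:560],(800,360),interpolation=cv2.INTER_CUBIC)
v[360:,:400]=cv2.resize(im[120:180,250:350],(400,240),interpolation=cv2.INTER_CUBIC)
sc=get_image("scene"); v[360:,400:]=cv2.resize(sc[190:280,260:410],(400,240),interpolation=cv2.INTER_CUBIC)
cv2.imwrite("pics/w6.png",v[:,:,::-1])
```

```text
(no output)
```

View pics/w6.png

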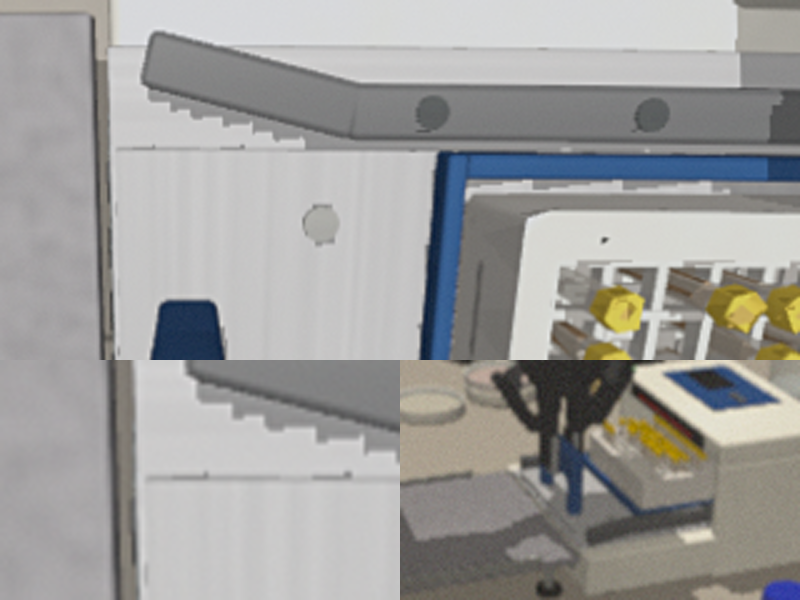

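The tail has passed the sill and stands on the deck side, with the left guide gap even. So the resistance is the dock: first touch was near s≈7.7 and the stops near 15.6. I'll level the carrier flat on the deck and then give the final push.

apply_moves([
  [[0,0,0.01],[-0.005,0,0]],
  [[0,0,0.01],[-0.005,0,0]],
  [[0,0,0.005],[-0.003,0,0]],
  [[0,0,0],[0,0,0]],
  [[0,0,0],[0,0,0]],
])

```text
time: 17.8
position: [627.9, -48.0, 91.2]
tool_rot: [0.748, 0.664, -0.001, -0.001]
force: [-14.9, 0.9, -0.4]
width: 10.9
grasp_force: 59.9
```

```bash
python3 st.py
```

```text
t17.80 s15.40 lat1.90 z91.20 Fu-14.9 Fn-0.8 Fz-0.4 Ty(nosedown)2.48 pitch-0.0030
```

apply_moves([
  [[0,0.01,0],[0,0,0]],
  [[0,0.01,0],[0,0,0]],
  [[0,0,0],[0,0,0]],
])

```text
time: 18.05
position: [628.1, -48.0, 91.1]
tool_rot: [0.748, 0.664, -0.001, -0.002]
force: [-18.7, 1.6, 3.8]
width: 11.0
grasp_force: 60.1
```

```bash
python3 st.py
```

```text
t18.05 s15.61 lat1.95 z91.07 Fu-18.8 Fn-0.6 Fz3.8 Ty(nosedown)2.80 pitch-0.0044
```

apply_moves([
  [[0,0.01,-0.003],[0,0,0]],
  [[0,0.01,0],[0,0,0]],
  [[0,0,0],[0,0,0]],
])

```text
time: 18.3
position: [628.4, -48.0, 91.1]
tool_rot: [0.748, 0.664, -0.002, -0.002]
force: [-21.9, 2.7, 4.2]
width: 11.2
grasp_force: 60.5
```

```bash
python3 st.py
```

```text
t18.30 s15.92 lat1.95 z91.12 Fu-22.1 Fn0.1 Fz4.2 Ty(nosedown)3.29 pitch-0.0053
```

apply_moves([
  [[0,-0.03,0],[0,0,0]],
  [[0,-0.03,0],[0,0,0]],
  [[0,0,0],[0,0,0]],
])

```text
time: 18.55
position: [627.6, -48.0, 91.4]
tool_rot: [0.748, 0.664, -0.001, -0.001]
force: [-12.2, 0.8, -0.5]
width: 11.0
grasp_force: 59.6
```

```bash
python3 st.py
```

```text
t18.55 s15.04 lat1.91 z91.39 Fu-12.2 Fn-0.6 Fz-0.5 Ty(nosedown)2.11 pitch-0.0020
```

apply_moves([
  [[0,-0.03,0],[0,0,0]],
  [[0,-0.02,0],[0,0,0]],
  [[0,0,0],[0,0,0]],
])

```text
time: 18.8
position: [626.6, -47.9, 91.5]
tool_rot: [0.748, 0.664, 0.0, -0.0]
force: [-6.4, 0.9, -3.8]
width: 11.1
grasp_force: 59.3
```

```bash
python3 st.py
```

```text
t18.80 s14.06 lat1.86 z91.54 Fu-6.4 Fn0.2 Fz-3.8 Ty(nosedown)1.42 pitch-0.0001
```

apply_moves([
  [[0,-0.03,0],[0,0,0]],
  [[0,-0.03,0],[0,0,0]],
  [[0,0,0],[0,0,0]],
])

```text
time: 19.05
position: [624.6, -47.7, 91.6]
tool_rot: [0.748, 0.664, 0.0, 0.0]
force: [-5.4, 0.5, -4.8]
width: 11.5
grasp_force: 59.0
```

```bash
python3 st.py
```

```text
t19.05 s12.02 lat1.87 z91.65 Fu-5.4 Fn-0.1 Fz-4.8 Ty(nosedown)1.41 pitch0.0009
```

apply_moves([
  [[0,-0.025,0],[0,0,0]],
  [[0,-0.025,0],[0,0,0]],
  [[0,0,0],[0,0,0]],
])

```text
time: 19.3
position: [624.1, -47.7, 92.1]
tool_rot: [0.748, 0.664, 0.001, 0.002]
force: [3.6, -1.1, -9.7]
width: 11.3
grasp_force: 58.7
```

```bash
python3 st.py
```

```text
t19.30 s11.59 lat1.80 z92.09 Fu3.7 Fn-0.6 Fz-9.7 Ty(nosedown)0.27 pitch0.0042
```

The catch has engaged: it resists pull-back at s=11.6, about 3 mm before the stops. I'll ease the load, set the tail flat and release.

apply_moves([
  [[0,0.02,0.008],[0,0,0]],
  [[0,0.01,0.008],[0,0,0]],
  [[0,0,0.005],[0,0,0]],
  [[0,0,0],[0,0,0]],
  [[0,0,0],[0,0,0]],
])

```text
time: 19.72
position: [624.5, -47.7, 91.3]
tool_rot: [0.748, 0.664, 0.001, 0.001]
force: [-4.5, 0.8, -4.4]
width: 11.1
grasp_force: 59.5
```

```bash
python3 st.py
```

```text
t19.72 s11.95 lat1.84 z91.30 Fu-4.6 Fn0.2 Fz-4.4 Ty(nosedown)1.24 pitch0.0024
```

apply_moves([
  [[0,-0.006,0.008],[0,0,0]],
  [[0,0,0.004],[0,0,0]],
  [[0,0,0],[0,0,0]],
])

```text
time: 19.97
position: [624.5, -47.7, 90.9]
tool_rot: [0.748, 0.664, 0.001, 0.001]
force: [-4.8, 0.6, -4.1]
width: 11.1
grasp_force: 59.6
```

```bash
python3 st.py
```

```text
t19.97 s11.92 lat1.84 z90.91 Fu-4.8 Fn-0.0 Fz-4.1 Ty(nosedown)1.06 pitch0.0029
```

apply_moves([
  [[0,0,0.008],[0,0,0]],
  [[0,0,0.006],[0,0,0]],
  [[0,0,0],[0,0,0]],
])

```text
time: 20.22
position: [624.5, -47.7, 90.6]
tool_rot: [0.748, 0.664, 0.001, 0.001]
force: [-5.5, 0.8, 1.4]
width: 11.0
grasp_force: 60.3
```

```bash
python3 st.py
```

```text
t20.22 s12.00 lat1.83 z90.64 Fu-5.6 Fn0.2 Fz1.4 Ty(nosedown)1.17 pitch0.0033
```

The tail is now on the deck. Opening the jaw.

apply_moves([
  [[0,0,0],[0,0,0]],
  [[0,0,0],[0,0,0]],
  [[0,0,0],[0,0,0]],
  [[0,0,0],[0,0,0]],
  [[0,0,0],[0,0,0]],
], jaw=38)

```text
time: 20.63
position: [624.9, -47.8, 90.5]
tool_rot: [0.748, 0.664, 0.001, 0.001]
force: [-0.5, -0.3, 0.6]
width: 37.8
grasp_force: 0.0
```

apply_moves([
  [[0,0,-0.3],[0,0,0]],
  [[0,0,-0.6],[0,0,0]],
  [[0,0,-0.8],[0,0,0]],
  [[0,0,-0.8],[0,0,0]],
  [[0,0,-0.8],[0,0,0]],
  [[0,0,0],[0,0,0]],
  [[0,0,0],[0,0,0]],
])

```text
time: 21.22
position: [625.2, -47.8, 225.0]
tool_rot: [0.748, 0.664, 0.002, 0.003]
force: [-0.1, 0.2, -1.0]
width: 37.7
grasp_force: 0.0
```

```bash
python3 st.py
python3 - <<'E'
from h import *
s=status.state();im=get_image("wrist");T=tool(s)
m=blue(im);k,l,st,c=cv2.connectedComponentsWithStats(m)
u=np.array([.9929,-.1187]);n=np.array([.1187,.9929]);S=np.array([612.4,-48.1])
for i in range(1,k):
    if st[i,4]>150:
        b=cv2.boxPoints(cv2.minAreaRect(np.argwhere(l==i)[:,::-1].astype(np.float32)));P=onz("wrist",b,107,T)[:,:2]-S
        print(st[i].tolist(),np.c_[P@u,P@n].round(1).tolist())
E
```

```text
t21.22 s12.64 lat1.79 z225.05 Fu-0.2 Fn0.1 Fz-1.0 Ty(nosedown)-0.01 pitch0.0076
[503, 137, 130, 155, 11311] [[166.0, -46.3], [166.1, 84.9], [243.3, 74.0], [256.3, -64.5]]
[362, 140, 106, 148, 1148] [[1.5, -5.5], [70.8, 100.3], [121.8, 70.1], [56.1, -45.3]]
[304, 175, 16, 110, 1545] [[5.4, -39.2], [6.2, 46.7], [16.9, 46.7], [17.3, -39.2]]
```

The bar stayed at s≈11.5, held by the catch, and the robot is clear. Handing in.

```bash
python3 -c "
from bench import order
print(order.close_job())"
```

```text
the job is handed in; nothing more can be done
None
```

The carrier is docked: its catch resisted a pull-back and held it there after release, and the job is handed in at about 21 s. One caveat is that the force readings suggest it hung just free of the shelf for about a second before its nose was set down.

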